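# Press lens barrels down in their nests in order

## Robot

A 6-joint arm with a two-finger parallel gripper is mounted at the origin on the work surface. World frame = base frame: x ahead of the robot, y to its left, z up, the work surface at z = 0. Lengths are in m, angles in degrees, forces in N, time in s.
With the tool pointing down it reaches from about 0.275 to 1 m from the base axis. Payload 8.4 kg.
Tool frame: the origin (TCP) lies midway between the tips of the shut fingers; the grasp point (between the pads) lies 19 mm behind it; z points along the fingers, y is the line along which they close (so a half turn about z gives the same grasp; the last joint's range is limited). The gripper opens to 85 mm and grips with 20 to 120 N. Pads are 22 mm wide; open, the fingers measure 114 mm over their backs; the gripper's body (76 mm by 85 mm) begins 54 mm behind the grasp point. The pads swing forward as they close: fully open they stand 13 mm farther back than shut.
Start: joints at [-75.997, 20.225, 93.587, -0, 66.188, -0.138], TCP at [0.153, -0.606, 0.204] pointing down, gripper open.
Joint ranges: [-150.9, 150.9], [-52.94, 120.26], [3.33, 152.33], [-74.26, 254.26], [0, 154.13], [-172.89, 172.89]. Speed limits (degrees/s): [127.2, 127.2, 159.86, 180, 180, 180].

## Interface

Orientations are given as a 3x3 rotation matrix whose columns are the frame's x, y, z axes.
In Python, from station import bot, read_camera, calibration gives the robot as it stands.
- The arm moves only by the tool step_arm, never from a script. Its arguments are lists of equal length, an entry for each row: "xyz": the shift along the tool's x, y, z normalised to -1 to 1, where 1 is 200 mm, a list of three; "dr": the turn, a rotation vector about the tool's x, y, z normalised to -1 to 1, where 1 is 30 degrees, a list of three; "gripper": the opening, from 0 (shut) to 1 (fully open). A call has 1 to 8 rows; each row is the pose to reach, as a shift and turn from the pose commanded when the call began, along the tool's axes at that moment; what a row does not reach only later rows make up. A row lasts 1/10 s, in which the tool goes at most 50 mm and 8.59 degrees, less where a joint would pass 70% of its speed; a pose out of reach is approached as far as the arm can. A call with a number of a shift or a turn outside -1 to 1 is refused whole. A call with a gripper value outside its range is refused whole. The fingers move at their own pace and stop on an object; "squeeze" is the grip in N (left out, the last holds). Time passes only in rows, so rows that repeat a pose let the fingers close. It gives the time, the measured TCP pose, the force, the opening and the grip force at its end, in the units of the state.
- bot.get_obs(): the state, without advancing time (a new reading comes with each control period).
- read_camera(name): name is "scene" or "top"; returns the picture (384x512x3 uint8, red, green, blue); there is no depth.
- calibration(name): a dict with "fx", "fy", "cx", "cy" (pixels), "rvec" (rotation vector, rad) and "tvec" (3), from world to camera coordinates, as OpenCV has them. Camera axes: x right, y down, z forward; pixel columns grow to the right and rows downward; lengths in m; the calibration is good to about 2 mm. A picture is of the moment at which its call begins. calibration takes no time and is no camera call.
- bot.job_done(): hands the job in; it is judged then, once.
The state is a dict: "time": time; "joint_pos": joint angles; "joint_vel": joint speeds; "joint_efforts": joint torques, N m; "ee_pos": TCP position; "tcp_rot": TCP orientation; "wrist_force": force on the tool from outside, world axes, zero at the start; "moment": the same for the moment, N m; "width": finger opening in m; "gripper_force": force on a finger pad.
Only numpy, scipy, OpenCV 4.12 (cv2) and the standard library are available. Lean on these libraries where they do the work, as an engineer would, in place of code of your own. Each camera call takes 0.05 s, during which the arm holds its last target. There are 200 camera calls.

## Task

The three black lens barrels stand in raised nests on the grey fixture. With closed fingertips press lightly on the top of each barrel so that it sinks with its nest by about 1 cm and stays there: first the tall slim barrel, then the flared one, last the low drum. Push only on the barrel tops, do not lift any barrel out, and leave the tray, bottle and screwdriver where they are.

Things in the scene. Friction and masses are not known exactly. Their poses are not given: they have to be found in the camera images.
- slim_barrel: Loose black plastic lens barrel, the tallest and slimmest: above the foot flange a straight tube 36 mm in diameter; total height 64 mm. About 0.15 kg. Foot flange 56 mm across, 10 mm thick, standing with 1 mm play in any one of the three nests. Origin: centre of its underside, 56 mm above the table with its nest up; z up.
- slim_barrel_top (a point): Centre of the flat top face of slim barrel, the spot to press (64 mm above its origin).
- flared_barrel: Loose black plastic lens barrel, the funnel-shaped one, of middle height: a 32 mm neck that flares out to a flat 54 mm top; total height 47 mm. About 0.15 kg. Foot flange 56 mm across, 10 mm thick, standing with 1 mm play in any one of the three nests. Origin: centre of its underside, 56 mm above the table with its nest up; z up.
- flared_barrel_top (a point): Centre of the flat top face of flared barrel, the spot to press (47 mm above its origin).
- drum_barrel: Loose black plastic lens barrel, the lowest: a squat straight drum 52 mm in diameter; total height 30 mm. About 0.15 kg. Foot flange 56 mm across, 10 mm thick, standing with 1 mm play in any one of the three nests. Origin: centre of its underside, 56 mm above the table with its nest up; z up.
- drum_barrel_top (a point): Centre of the flat top face of drum barrel, the spot to press (30 mm above its origin).
- fixture: Fixed grey seating fixture: base plate 170 (x) x 300 (y) x 30 mm, origin at the centre of its underside on the table. It carries three equal round aluminium nests, cups 68 mm across with pockets 8 mm deep, centred at x,y = (-30,-95), (30,0), (-30,95) mm in its frame; rims 64 mm above the table at the start.
- nest0 (a joint): Travel of the nest at the fixture's -y end (m): 0 = up (start), 0.016 = at its hard stop. It slides straight down as its barrel is pushed: 3 to 4 N starts it, about 7 N at 10 mm, 9 N at the stop. Friction holds it where it is left; it does not spring back.
- nest1 (a joint): Travel of the nest at the fixture's middle (m): 0 = up (start), 0.016 = at its hard stop. It slides straight down as its barrel is pushed: 3 to 4 N starts it, about 7 N at 10 mm, 9 N at the stop. Friction holds it where it is left; it does not spring back.
- nest2 (a joint): Travel of the nest at the fixture's +y end (m): 0 = up (start), 0.016 = at its hard stop. It slides straight down as its barrel is pushed: 3 to 4 N starts it, about 7 N at 10 mm, 9 N at the stop. Friction holds it where it is left; it does not spring back.
- cap_tray: Loose clear compartment tray 200 x 130 x 35 mm with black caps in it, beside the fixture (+y side); origin under its centre. Leave alone.
- cleaner: Loose white closed bottle, 52 mm across, 120 mm high, on the fixture's -y side; origin: centre of its underside. Leave alone.
- driver: Loose screwdriver, 170 mm long, lying on the table on the fixture's -y side; x along the tool. Leave alone.

How it is judged:
By the outcome, as a careful person would: the job done as asked, in the order asked, and still so for the second after the job is handed in, with the robot touching nothing.
It also fails if it takes over 48 s, if anything falls off the work surface, if the arm or the gripper's body presses on something with over 40 N, if the wrist force passes 120 N, or if a joint passes its speed limit or range.

## Working session

There is one attempt and no reset: what is moved stays moved. The work goes in short steps, Python scripts to look and compute and a tool call to move; the robot and the scene stay as the last step left them, time stands still between calls to the robot, and variables do not carry over. Pictures are saved under pics/ and viewed, at most 10 in all, crops included, and the job is handed in when it is done.

Besides the shell and the picture viewer there is one more tool, called after ">>>" as a command line: name --argument value ..., lists and objects as JSON in quotes. step_arm: Moves the arm, as the interface text tells. Scaled input: -1 to 1 covers 200 mm each way for a shift and 30 degrees each way for a turn. Its arguments: {"type":"object","properties":{"xyz":{"type":"array","items":{"type":"array","items":{"type":"number","minimum":-1,"maximum":1}}},"dr":{"type":"array","items":{"type":"array","items":{"type":"number","minimum":-1,"maximum":1}}},"gripper":{"type":"array","items":{"type":"number"}},"squeeze":{"type":"number"}},"required":["xyz","dr","gripper"]}

```bash
mkdir -p pics
python3 - <<'E'
from station import bot, read_camera, calibration
import cv2
for n in("scene","top"):
    cv2.imwrite(f"pics/{n}0.png",cv2.resize(read_camera(n)[:,:,::-1],(800,600),interpolation=cv2.INTER_CUBIC)); print(calibration(n))
o=bot.get_obs();print(o)
E
```

```text
{'fx': 348.18754075124207, 'fy': 348.18754075124207, 'cx': 252.95134788492953, 'cy': 197.23469454467542, 'rvec': array([ 1.45968012,  2.14192776, -0.83104396]), 'tvec': array([ 0.1835575 , -0.3655265 ,  1.22744333])}
{'fx': 373.6494401011499, 'fy': 373.6494401011499, 'cx': 262.23770933402994, 'cy': 189.66177046837825, 'rvec': array([ 2.07949667, -2.13985324,  0.21855053]), 'tvec': array([0.06731501, 0.62071644, 0.95322231])}
{'time': 0.1, 'joint_pos': array([-7.59967656e+01,  2.02600311e+01,  9.36238359e+01,  8.60711988e-05,
        6.61882236e+01, -1.37417080e-01]), 'joint_vel': array([-0.09225824, -0.11812193, -0.05798881, -0.01256438, -0.07210149,
        0.01877693]), 'joint_efforts': array([-4.70480536e-04, -6.06360912e+01, -3.42820215e+01, -7.31413820e-05,
        3.91290116e-03,  2.81984637e-05]), 'ee_pos': array([ 0.15258096, -0.60562064,  0.2038276 ]), 'tcp_rot': array([[ 9.69699075e-01,  2.44302297e-01, -3.03125801e-04],
       [ 2.44302485e-01, -9.69698306e-01,  1.22115856e-03],
       [ 4.39126496e-06, -1.25821071e-03, -9.99999208e-01]]), 'wrist_force': array([-0.53688327,  0.09526039, -0.44323253]), 'moment': array([0.04734318, 0.01266306, 0.04155851]), 'gripper_force': 0.0, 'width': 0.08525942537615985}
```

View pics/scene0.png

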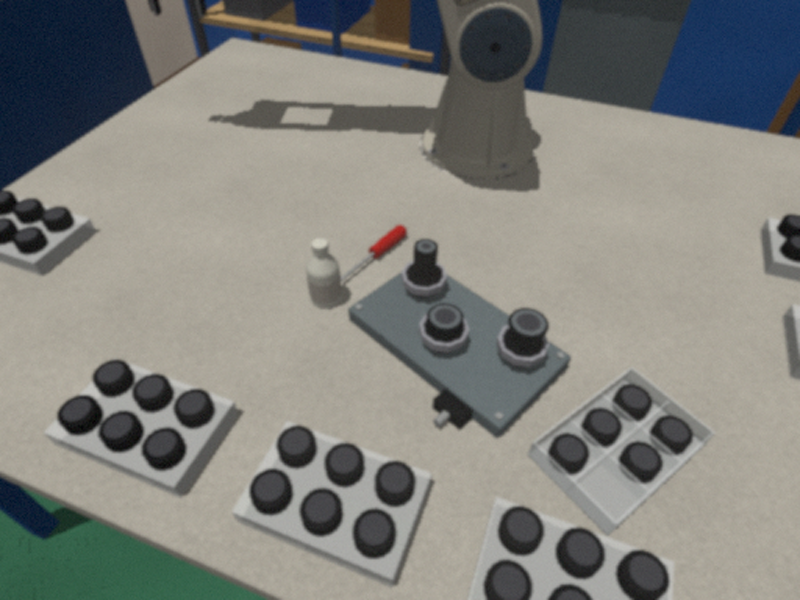

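View pics/top0.png

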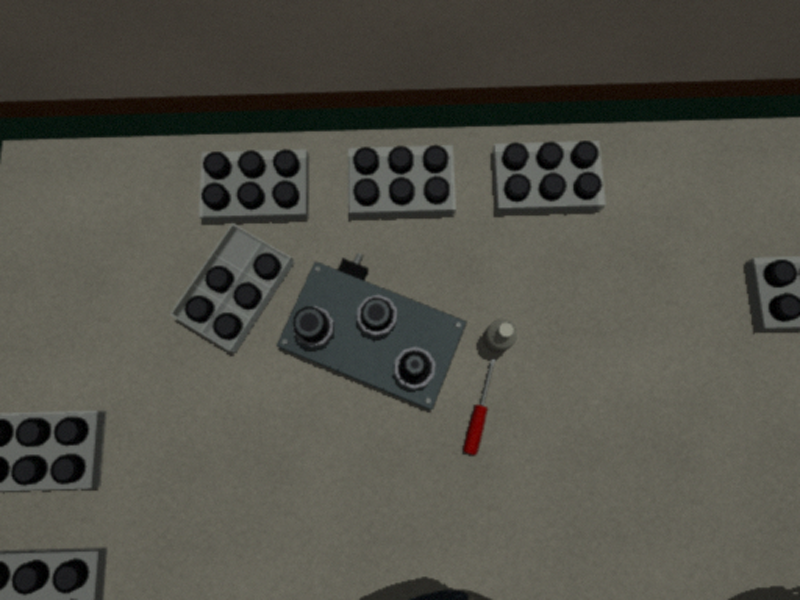

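The scene shows slim at (425,245), drum at (445,312) and flared at (527,320). In the top view they are at (414,367), (376,313) and (311,325), with slim in nest0, drum in nest1 and flared in nest2. Next I fit the fixture pose and check it with an overlay.

```bash
cat > h.py <<'E'
import numpy as np, cv2
from station import bot, read_camera, calibration
def proj(n,P):
    c=calibration(n);K=np.array([[c['fx'],0,c['cx']],[0,c['fy'],c['cy']],[0,0,1]])
    return cv2.projectPoints(np.array(P,float).reshape(-1,1,3),c['rvec'],c['tvec'],K,None)[0][:,0]
def W(p,P):
    P=np.array(P,float);c,s=np.cos(p[2]),np.sin(p[2])
    return np.c_[p[0]+c*P[:,0]-s*P[:,1],p[1]+s*P[:,0]+c*P[:,1],P[:,2]]
E
python3 - <<'E'
from h import *
from scipy.optimize import least_squares
k=.64
T=np.array([[317,263],[467,320],[433,410],[278,347]])*k
S=np.array([[350,312],[569,355]])*k
C=np.array([[85,150,30],[85,-150,30],[-85,-150,30],[-85,150,30]])/1e3
# tops & nests
N=np.array([[-30,-95,0],[30,0,0],[-30,95,0]])/1e3
H=[.120,.086,.103];R=[.018,.026,.027]
tops=N+np.c_[[0]*3,[0]*3,H]
tT=np.array([[414,364],[376,312],[310,323]])*k
f=lambda p:np.r_[(proj("top",W(p,C))-T).ravel(),(proj("scene",W(p,C[[1,3]]))-S).ravel()]
r=least_squares(f,[.5,0,0.3],loss='soft_l1')
r=min([least_squares(f,[.5,0,a],loss='soft_l1') for a in(-.6,-.3,.3,.6)],key=lambda r:r.cost)
print(r.x,np.degrees(r.x[2]),r.fun.round(1));print(W(r.x,tops).round(4)); np.save('p.npy',r.x)
a=np.linspace(0,2*np.pi,40)
def draw(n,box,z):
    x0,y0,w,h=box
    im=cv2.resize(read_camera(n)[y0:y0+h,x0:x0+w,::-1],None,fx=z,fy=z,interpolation=cv2.INTER_CUBIC)
    im=cv2.convertScaleAbs(im,alpha=1.8,beta=20)
    def pl(P,col):
        q=(proj(n,W(r.x,P))-[x0,y0]+.5)*z
        cv2.polylines(im,[q.round().astype(int)],True,col,1)
    pl(C,(0,255,0))
    for i in range(3):
        pl(N[i]+np.c_[.034*np.cos(a),.034*np.sin(a),0*a+.064],(0,255,255))
        pl(tops[i]+np.c_[R[i]*np.cos(a),R[i]*np.sin(a),0*a],(0,0,255))
    return im
A=draw("top",(170,160,135,108),5.9);B=draw("scene",(215,145,155,135),5)
cv2.imwrite("pics/t1.png",A[:600,:800]);cv2.imwrite("pics/s1.png",B[:600,:800])
E
```

```text
[ 0.56476373  0.11775512 -0.40805112] -23.379607194973 [-1.5 -1.7  0.7  0.1  0.4  0.  -1.1 -0.5 -3.  -3.3  1.2 -1. ]
[[0.4995 0.0425 0.12  ]
 [0.5923 0.1059 0.086 ]
 [0.5749 0.2169 0.103 ]]
```

View pics/t1.png

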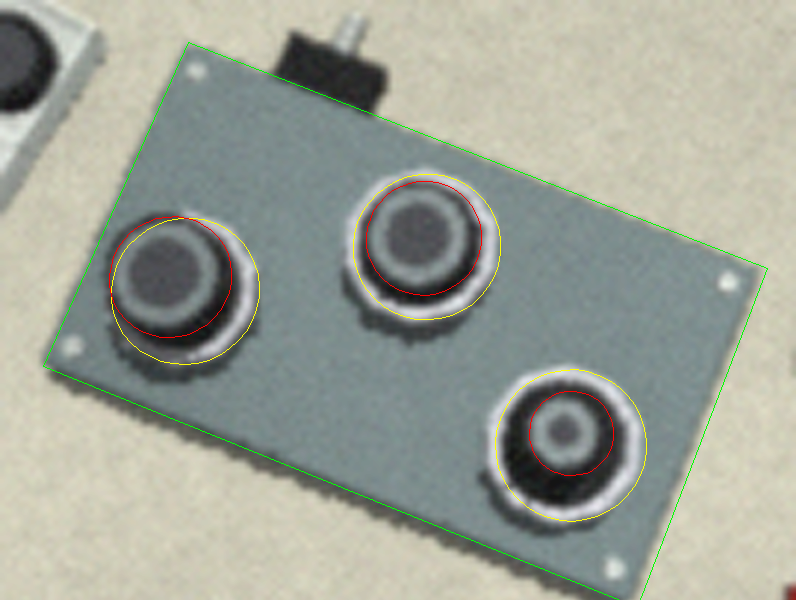

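View pics/s1.png

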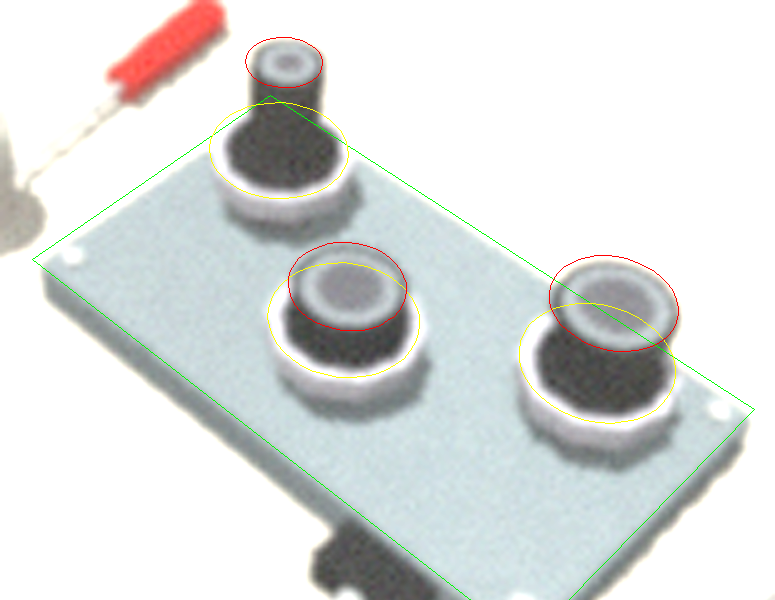

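The overlay sits about 6 crop px right of the true centres in the top view. The true dark centres there are slim (565,432), drum (417,236) and flared (164,272). In the scene crop they are (288,62), (349,290) and (614,305). I'll refit on those centres.

Run:
```python
from h import *
from scipy.optimize import least_squares
p0=np.load('p.npy')
N=np.array([[-30,-95,0],[30,0,0],[-30,95,0]])/1e3
tops=N+np.c_[[0]*3,[0]*3,[.120,.086,.103]]
T=np.array([[565,432],[417,236],[164,272]])/5.9-.5+[170,160]
S=np.array([[288,62],[349,290],[614,305]])/5-.5+[215,145]
f=lambda p:np.r_[(proj("top",W(p,tops))-T).ravel(),(proj("scene",W(p,tops))-S).ravel()]
r=least_squares(f,p0);np.save('p.npy',r.x);Q=W(r.x,tops)
print(r.x,r.fun.round(2));print(Q.round(4))
g=lambda q:np.r_[(proj("top",q.reshape(3,3))-T).ravel(),(proj("scene",q.reshape(3,3))-S).ravel()]
print("free",least_squares(g,Q.ravel()).x.reshape(3,3).round(4))
o=bot.get_obs();R=o['tcp_rot']
for q in Q: print(((q-o['ee_pos'])@R*5).round(4))
```

```text
[ 0.5658617   0.11968909 -0.41575469] [ 0.05 -0.06  0.48 -0.12  0.36  0.05  0.04  0.35  0.18 -0.44  0.49  0.24]
[[0.5    0.0449 0.12  ]
 [0.5933 0.1076 0.086 ]
 [0.5768 0.2187 0.103 ]]
free [[0.4999 0.0449 0.1209]
 [0.5935 0.108  0.0848]
 [0.577  0.2183 0.1038]]
[ 2.4792 -2.7301  0.4226]
[ 3.0079 -2.9199  0.5927]
[ 3.0635 -3.479   0.5082]
```

>>> step_arm --xyz '[[0.82,-0.91,0],[0.82,-0.91,0],[0.82,-0.91,0],[0.82,-0.91,0],[0.82,-0.91,0],[0.82,-0.91,0]]' --dr '[[0,0,0],[0,0,0],[0,0,0],[0,0,0],[0,0,0],[0,0,0]]' --gripper '[0,0,0,0,0,0]'

```text
time: 0.8
ee_pos: [0.2685, -0.3851, 0.2043]
tcp_rot: [[0.969, 0.247, 0.0], [0.247, -0.969, 0.002], [0.001, -0.002, -1.0]]
wrist_force: [-0.5, -0.2, 0.5]
width: -0.0
gripper_force: 0.0
```

>>> step_arm --xyz '[[0.82,-0.91,0],[0.82,-0.91,0],[0.82,-0.91,0],[0.82,-0.91,0],[0.82,-0.91,0],[0.82,-0.91,0]]' --dr '[[0,0,0],[0,0,0],[0,0,0],[0,0,0],[0,0,0],[0,0,0]]' --gripper '[0,0,0,0,0,0]'

```text
time: 1.4
ee_pos: [0.3838, -0.1694, 0.2047]
tcp_rot: [[0.968, 0.249, 0.001], [0.249, -0.968, 0.001], [0.001, -0.001, -1.0]]
wrist_force: [0.4, -0.6, -0.6]
width: 0.0002
gripper_force: 0.0
```

>>> step_arm --xyz '[[0.84,-0.91,0],[0.84,-0.91,0],[0.84,-0.91,0],[0.84,-0.91,0],[0.84,-0.91,0],[0.84,-0.91,0],[0.84,-0.91,0],[0.84,-0.91,0]]' --dr '[[0,0,0],[0,0,0],[0,0,0],[0,0,0],[0,0,0],[0,0,0],[0,0,0],[0,0,0]]' --gripper '[0,0,0,0,0,0,0,0]'

```text
time: 2.2
ee_pos: [0.4997, 0.0433, 0.2042]
tcp_rot: [[0.97, 0.244, -0.001], [0.244, -0.97, -0.001], [-0.001, 0.0, -1.0]]
wrist_force: [-0.5, 0.1, -0.9]
width: 0.0
gripper_force: 0.0
```

>>> step_arm --xyz '[[0,-0.008,0.1],[0,-0.008,0.25],[0,-0.008,0.36],[0,-0.008,0.39],[0,-0.008,0.4],[0,-0.008,0.4]]' --dr '[[0,0,0],[0,0,0],[0,0,0],[0,0,0],[0,0,0],[0,0,0]]' --gripper '[0,0,0,0,0,0]'

```text
time: 2.8
ee_pos: [0.5003, 0.0454, 0.1252]
tcp_rot: [[0.97, 0.243, 0.001], [0.243, -0.97, 0.0], [0.001, 0.0, -1.0]]
wrist_force: [-0.2, 0.8, -0.1]
width: 0.0001
gripper_force: 0.0
```

>>> step_arm --xyz '[[0,0,0.005],[0,0,0.01],[0,0,0.015],[0,0,0.02],[0,0,0.025],[0,0,0.03],[0,0,0.03],[0,0,0.03]]' --dr '[[0,0,0],[0,0,0],[0,0,0],[0,0,0],[0,0,0],[0,0,0],[0,0,0],[0,0,0]]' --gripper '[0,0,0,0,0,0,0,0]'

```text
time: 3.6
ee_pos: [0.4999, 0.0461, 0.1184]
tcp_rot: [[0.97, 0.244, -0.0], [0.244, -0.97, -0.0], [-0.0, -0.0, -1.0]]
wrist_force: [0.4, 0.5, 0.5]
width: 0.0003
gripper_force: 0.0
```

>>> step_arm --xyz '[[0,0,0.005],[0,0,0.01],[0,0,0.01]]' --dr '[[0,0,0],[0,0,0],[0,0,0]]' --gripper '[0,0,0]'

```text
time: 3.9
ee_pos: [0.4998, 0.0461, 0.1163]
tcp_rot: [[0.97, 0.244, -0.0], [0.244, -0.97, -0.0], [-0.0, -0.0, -1.0]]
wrist_force: [-0.6, 0.6, -0.1]
width: 0.0001
gripper_force: 0.0
```

>>> step_arm --xyz '[[0,0,0.005],[0,0,0.01],[0,0,0.01]]' --dr '[[0,0,0],[0,0,0],[0,0,0]]' --gripper '[0,0,0]'

```text
time: 4.2
ee_pos: [0.4998, 0.0461, 0.1143]
tcp_rot: [[0.97, 0.244, -0.0], [0.244, -0.97, -0.0], [-0.0, -0.0, -1.0]]
wrist_force: [0.3, -0.6, 0.2]
width: -0.0003
gripper_force: 0.0
```

No force yet at 114 mm, so I'll look.

Run:
```python
from h import *
o=bot.get_obs();print(o['ee_pos'],o['wrist_force'],o['joint_efforts'])
a=cv2.resize(read_camera("scene")[130:230,230:370,::-1],(800,571),interpolation=cv2.INTER_CUBIC)
cv2.imwrite("pics/s2.png",cv2.convertScaleAbs(a,alpha=1.6,beta=15))
print((proj("scene",[o['ee_pos']])-[230,130]+.5)*5.714)
```

```text
[0.49978566 0.04611565 0.11434429] [ 0.28796475 -0.60846441  0.16323621] [ 6.59834714e-04 -4.84396648e+01 -2.77697003e+01  3.31283672e-04
 -3.84158269e-02 -2.30227238e-05]
[[246.02585849 169.39556567]]
```

View pics/s2.png

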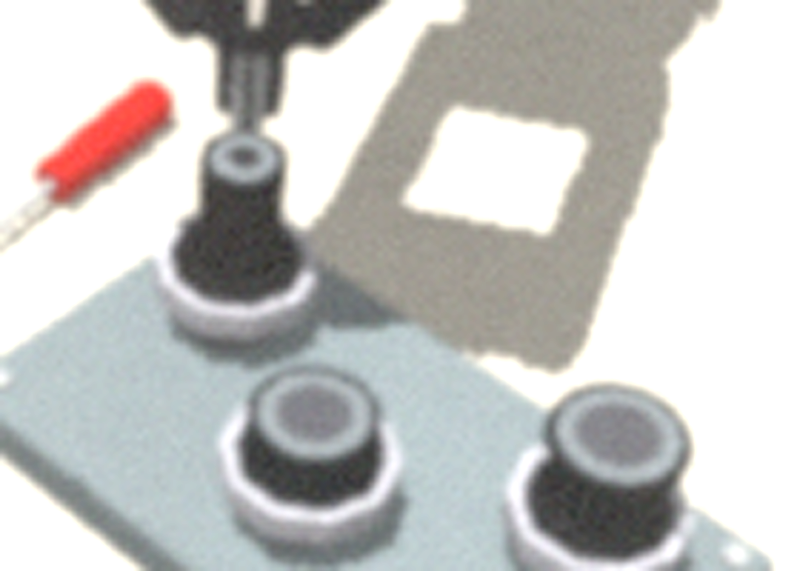

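Fingertips end near crop (248,130), while the reported TCP projects to (246,169). So the tips are higher or further back than reported. I'll check the top view.

Run:
```python
from h import *
o=bot.get_obs()
x0,y0=180,170
a=cv2.resize(read_camera("top")[y0:y0+110,x0:x0+145,::-1],None,fx=5.4,fy=5.4,interpolation=cv2.INTER_CUBIC)
a=cv2.convertScaleAbs(a,alpha=1.8,beta=20)
for z,c in((0,(0,0,255)),(.073,(0,255,0)),(.15,(255,0,0))):
    q=(proj("top",[o['ee_pos']+[0,0,z]])[0]-[x0,y0]+.5)*5.4; print(z,q)
    cv2.circle(a,q.astype(int).tolist(),4,c,-1)
cv2.imwrite("pics/t2.png",a)
for z in(0,.02,.025,.03): print(z,(proj("scene",[o['ee_pos']+[0,0,z]])-[230,130]+.5)*5.714)
```

```text
0 [460.84538272 342.76876144]
0.073 [461.02746562 326.88483728]
0.15 [461.25482222 307.05148209]
0 [[245.95290402 169.36027721]]
0.02 [[248.37289791 131.66742027]]
0.025 [[248.99184149 122.02700253]]
0.03 [[249.61651813 112.29728914]]
```

View pics/t2.png

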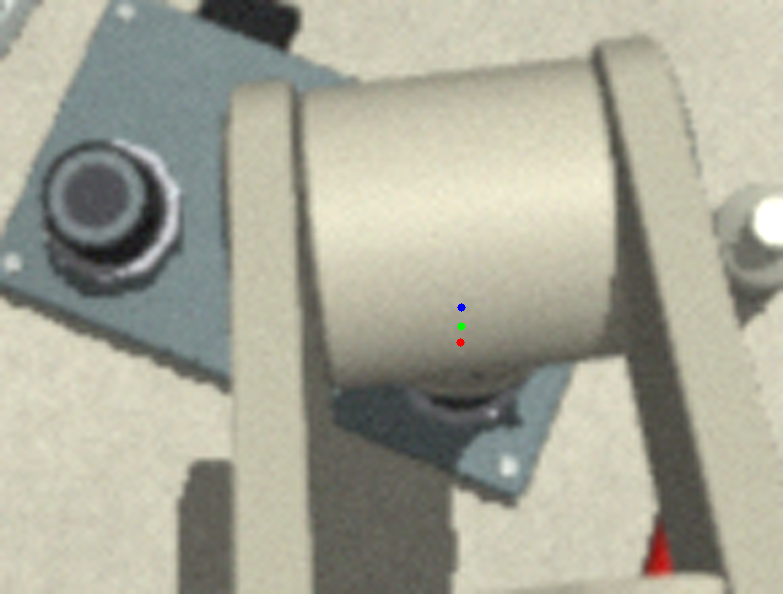

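The horizontal position looks right, so the tips appear to be about 20 mm higher than the reported TCP. I'll keep creeping down and watch the force.

>>> step_arm --xyz '[[0,0,0.01],[0,0,0.02],[0,0,0.03],[0,0,0.04],[0,0,0.04]]' --dr '[[0,0,0],[0,0,0],[0,0,0],[0,0,0],[0,0,0]]' --gripper '[0,0,0,0,0]'

```text
time: 4.8
ee_pos: [0.4997, 0.0461, 0.1061]
tcp_rot: [[0.97, 0.244, -0.001], [0.244, -0.97, -0.0], [-0.001, -0.0, -1.0]]
wrist_force: [0.5, 0.1, 0.3]
width: 0.0003
gripper_force: 0.0
```

>>> step_arm --xyz '[[0,0,0.005],[0,0,0.01],[0,0,0.01]]' --dr '[[0,0,0],[0,0,0],[0,0,0]]' --gripper '[0,0,0]'

```text
time: 5.1
ee_pos: [0.4998, 0.0461, 0.1044]
tcp_rot: [[0.97, 0.244, -0.0], [0.244, -0.97, 0.0], [-0.0, -0.0, -1.0]]
wrist_force: [-0.2, -0.0, -0.6]
width: 0.0004
gripper_force: 0.0
```

Run:
```python
from h import *
o=bot.get_obs();print(o['ee_pos'],o['wrist_force'])
a=cv2.resize(read_camera("scene")[130:230,230:370,::-1],(800,571),interpolation=cv2.INTER_CUBIC)
cv2.imwrite("pics/s3.png",cv2.convertScaleAbs(a,alpha=1.6,beta=15))
```

```text
[0.4998343  0.04610454 0.10439761] [-0.18687829 -0.00522074 -0.58294919]
```

View pics/s3.png

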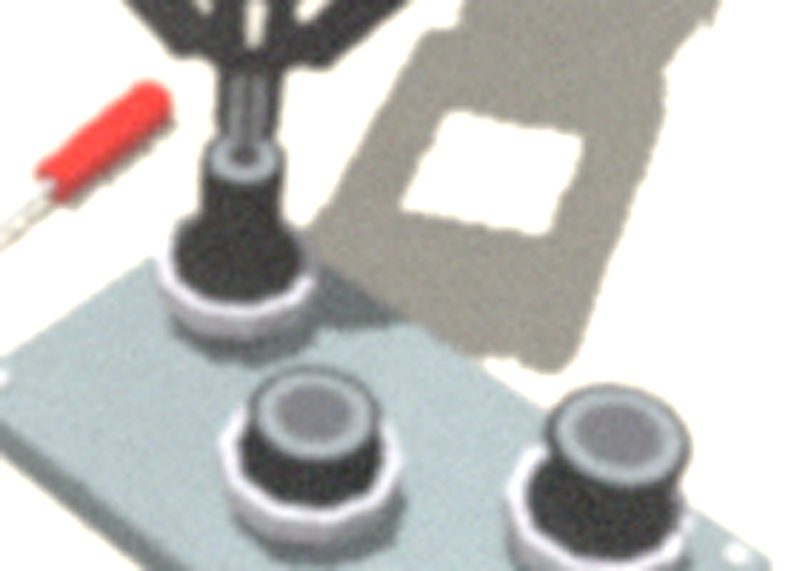

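Tips now overlap the top face, ending at (247,150) against its centre (245,157). That leaves about 4 mm to contact.

>>> step_arm --xyz '[[0,0,0.005],[0,0,0.01],[0,0,0.01]]' --dr '[[0,0,0],[0,0,0],[0,0,0]]' --gripper '[0,0,0]'

```text
time: 5.45
ee_pos: [0.4998, 0.0461, 0.1023]
tcp_rot: [[0.97, 0.244, -0.0], [0.244, -0.97, 0.0], [-0.0, -0.0, -1.0]]
wrist_force: [0.1, 0.4, 0.3]
width: -0.0
gripper_force: 0.0
```

>>> step_arm --xyz '[[0,0,0.005],[0,0,0.005]]' --dr '[[0,0,0],[0,0,0]]' --gripper '[0,0]'

```text
time: 5.65
ee_pos: [0.4998, 0.0461, 0.1014]
tcp_rot: [[0.97, 0.244, -0.0], [0.244, -0.97, 0.0], [-0.0, -0.0, -1.0]]
wrist_force: [-0.1, 0.6, -0.1]
width: -0.0003
gripper_force: 0.0
```

>>> step_arm --xyz '[[0,0,0.005],[0,0,0.005]]' --dr '[[0,0,0],[0,0,0]]' --gripper '[0,0]'

```text
time: 5.85
ee_pos: [0.4998, 0.0461, 0.1004]
tcp_rot: [[0.97, 0.244, -0.0], [0.244, -0.97, -0.0], [-0.0, -0.0, -1.0]]
wrist_force: [-0.4, 0.5, -0.1]
width: -0.0
gripper_force: 0.0
```

>>> step_arm --xyz '[[0,0,0.005],[0,0,0.005]]' --dr '[[0,0,0],[0,0,0]]' --gripper '[0,0]'

```text
time: 6.05
ee_pos: [0.4998, 0.0461, 0.0994]
tcp_rot: [[0.97, 0.244, -0.0], [0.244, -0.97, -0.0], [-0.0, -0.0, -1.0]]
wrist_force: [0.8, 0.3, -0.6]
width: -0.0002
gripper_force: 0.0
```

>>> step_arm --xyz '[[0,0,0.005],[0,0,0.005]]' --dr '[[0,0,0],[0,0,0]]' --gripper '[0,0]'

```text
time: 6.25
ee_pos: [0.4998, 0.0461, 0.0984]
tcp_rot: [[0.97, 0.244, -0.0], [0.244, -0.97, -0.0], [-0.0, -0.0, -1.0]]
wrist_force: [-0.6, -0.5, 1.0]
width: 0.0002
gripper_force: 0.0
```

>>> step_arm --xyz '[[0,0,0.005],[0,0,0.005]]' --dr '[[0,0,0],[0,0,0]]' --gripper '[0,0]'

```text
time: 6.45
ee_pos: [0.4998, 0.0461, 0.0974]
tcp_rot: [[0.97, 0.244, -0.0], [0.244, -0.97, -0.0], [-0.0, -0.0, -1.0]]
wrist_force: [-0.2, 0.3, 0.2]
width: -0.0001
gripper_force: 0.0
```

>>> step_arm --xyz '[[0,0,0.005],[0,0,0.005]]' --dr '[[0,0,0],[0,0,0]]' --gripper '[0,0]'

```text
time: 6.65
ee_pos: [0.4998, 0.0461, 0.0964]
tcp_rot: [[0.97, 0.244, -0.0], [0.244, -0.97, -0.0], [-0.0, -0.0, -1.0]]
wrist_force: [0.8, 0.3, -0.1]
width: 0.0
gripper_force: 0.0
```

```bash
cat >> h.py <<'E'
def shift(old,box,name="scene"):
    "image shift (px) of a box in the scene crop coordinates vs saved crop"
    a=cv2.resize(read_camera("scene")[130:230,230:370,::-1],(800,571),interpolation=cv2.INTER_CUBIC)
    a=cv2.convertScaleAbs(a,alpha=1.6,beta=15)
    x0,x1,y0,y1=box
    f=lambda i:cv2.cvtColor(i[y0:y1,x0:x1],cv2.COLOR_BGR2GRAY).astype(np.float32)
    return cv2.phaseCorrelate(f(cv2.imread(old)),f(a),cv2.createHanningWindow((x1-x0,y1-y0),cv2.CV_32F)),a
E
python3 - <<'E'
from h import *
for b in((150,325,190,350),(210,400,350,550)):
    (d,_),a=shift("pics/s2.png",b);print(d)
cv2.imwrite("pics/s4.png",a)
for y in range(100,200,4): print(y,a[y,210:290:8].mean(1).astype(int) if 0 else a[y,210:290:8].mean(-1).astype(int))
E
```

```text
(-0.052600859771345654, -0.12399732925238993)
(0.08572991940970098, -0.030172696840239155)
100 [249 143  85 121 119 102 118  95  87 185]
104 [248 139  85 123 112 100 124  98  85 194]
108 [241 133  88 125 109 100 121 100  86 204]
112 [232 128  90 127 108 103 120  97  90 210]
116 [226 128  89 129 110 105 125  90  95 211]
120 [225 125  89 126 111 106 122  91 100 216]
124 [225 125  91 124 110 109 119  93 102 221]
128 [224 126  95 124 108 111 122  93 100 222]
132 [220 113 100 127 107 113 117  92 106 222]
136 [201 103 102 134 110 112 117  87 111 223]
140 [177 103 107 138 114 110 121  84 112 219]
144 [155 107 121 136 111 114 114  90 108 205]
148 [136 133 140 139 114 118 122 111 114 184]
152 [134 165 159 142 117 120 141 141 131 167]
156 [143 177 171 139 118 121 156 169 154 159]
160 [139 186 183 146 118 129 160 188 165 149]
164 [130 183 187 159 130 142 166 186 155 141]
168 [121 169 183 172 151 154 175 171 132 138]
172 [105 147 176 176 170 173 178 159 108 135]
176 [ 85 113 149 165 168 170 160 130  83 135]
180 [ 73  83 111 138 141 140 128  96  71 141]
184 [ 68  68  83 101 105 107  97  73  67 147]
188 [ 69  61  67  75  75  73  73  59  72 157]
192 [ 69  62  62  67  62  55  63  56  80 166]
196 [ 61  65  59  67  63  59  62  56  81 177]
```

View pics/s4.png

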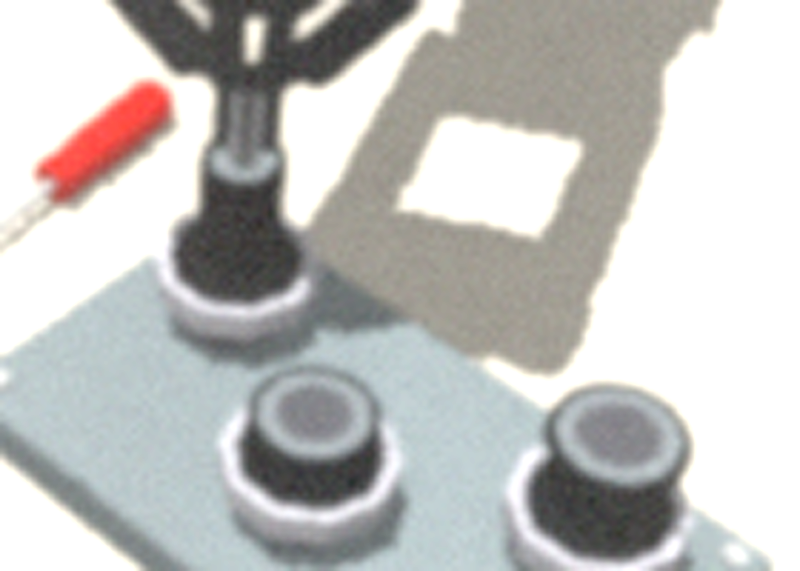

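Nothing has moved. The tip's front edge is at row ~165 and should reach about 172 at contact, so I continue with force watch.

>>> step_arm --xyz '[[0,0,0.005],[0,0,0.005]]' --dr '[[0,0,0],[0,0,0]]' --gripper '[0,0]'

```text
time: 6.95
ee_pos: [0.4998, 0.0461, 0.0954]
tcp_rot: [[0.97, 0.244, -0.0], [0.244, -0.97, -0.0], [-0.0, -0.0, -1.0]]
wrist_force: [-0.1, -0.3, 0.1]
width: 0.0003
gripper_force: 0.0
```

>>> step_arm --xyz '[[0,0,0.005],[0,0,0.005]]' --dr '[[0,0,0],[0,0,0]]' --gripper '[0,0]'

```text
time: 7.15
ee_pos: [0.4998, 0.0461, 0.0944]
tcp_rot: [[0.97, 0.244, -0.0], [0.244, -0.97, -0.0], [-0.0, -0.0, -1.0]]
wrist_force: [0.3, -0.3, 1.0]
width: -0.0001
gripper_force: 0.0
```

>>> step_arm --xyz '[[0,0,0.005],[0,0,0.005]]' --dr '[[0,0,0],[0,0,0]]' --gripper '[0,0]'

```text
time: 7.35
ee_pos: [0.4998, 0.0461, 0.0934]
tcp_rot: [[0.97, 0.244, -0.0], [0.244, -0.97, 0.0], [-0.0, -0.0, -1.0]]
wrist_force: [-0.6, -0.9, 1.0]
width: -0.0007
gripper_force: 0.0
```

>>> step_arm --xyz '[[0,0,0.005],[0,0,0.005]]' --dr '[[0,0,0],[0,0,0]]' --gripper '[0,0]'

```text
time: 7.55
ee_pos: [0.4999, 0.0461, 0.0925]
tcp_rot: [[0.97, 0.244, 0.0], [0.244, -0.97, 0.0], [0.0, 0.0, -1.0]]
wrist_force: [-1.2, 0.5, 1.8]
width: -0.0001
gripper_force: 0.9
```

>>> step_arm --xyz '[[0,0,0.005],[0,0,0.005]]' --dr '[[0,0,0],[0,0,0]]' --gripper '[0,0]'

```text
time: 7.75
ee_pos: [0.4999, 0.0461, 0.0915]
tcp_rot: [[0.97, 0.244, 0.0], [0.244, -0.97, 0.0], [0.0, 0.0, -1.0]]
wrist_force: [-0.2, 0.4, 2.8]
width: -0.0001
gripper_force: 1.5
```

>>> step_arm --xyz '[[0,0,0.005],[0,0,0.005]]' --dr '[[0,0,0],[0,0,0]]' --gripper '[0,0]'

```text
time: 7.95
ee_pos: [0.4999, 0.0461, 0.0904]
tcp_rot: [[0.97, 0.244, 0.0], [0.244, -0.97, 0.0], [0.0, 0.0, -1.0]]
wrist_force: [-1.3, -0.7, 2.9]
width: -0.0004
gripper_force: 1.6
```

Run:
```python
from h import *
for b in((150,325,190,350),(210,400,350,550)):
    (d,_),a=shift("pics/s2.png",b);print(d)
for z in(0,.002): print(proj("scene",[[.5,.045,.064-z]])*5.714)
```

```text
(0.08850489071939194, 5.519331739440034)
(0.07518089285399299, 0.0008832542094268092)
[[1549.04007374  998.13362772]]
[[1548.82743221 1001.51463793]]
```

Contact was at about ee z 0.0935, and the image confirms the nest has sunk about 3 mm. I press about 7 mm more.

>>> step_arm --xyz '[[0,0,0.005],[0,0,0.01],[0,0,0.015],[0,0,0.02],[0,0,0.025],[0,0,0.03],[0,0,0.033],[0,0,0.033]]' --dr '[[0,0,0],[0,0,0],[0,0,0],[0,0,0],[0,0,0],[0,0,0],[0,0,0],[0,0,0]]' --gripper '[0,0,0,0,0,0,0,0]'

```text
time: 8.85
ee_pos: [0.4999, 0.0461, 0.0839]
tcp_rot: [[0.97, 0.244, 0.0], [0.244, -0.97, 0.0], [0.0, 0.0, -1.0]]
wrist_force: [-1.2, -1.0, 4.9]
width: 0.0004
gripper_force: 2.4
```

Run:
```python
from h import *
o=bot.get_obs();print(o['ee_pos'],o['wrist_force'])
for b in((150,325,190,350),(160,315,210,330),(210,400,350,550)):
    print(shift("pics/s2.png",b)[0])
```

```text
[0.49993589 0.04610701 0.08388289] [-1.18877261 -0.97347732  4.90382451]
((-0.42255641466540794, 23.01138531116706), 0.08046085450384352)
((-0.1565946894544652, 15.38726160743915), 0.30509845117727913)
((-0.05172861749575475, 0.09303969850415683), 0.38829525113105773)
```

>>> step_arm --xyz '[[0,0,0.003],[0,0,0.003],[0,0,-0.02],[0,0,-0.1],[0,0,-0.3],[0,0,-0.3]]' --dr '[[0,0,0],[0,0,0],[0,0,0],[0,0,0],[0,0,0],[0,0,0]]' --gripper '[0,0,0,0,0,0]'

```text
time: 9.6
ee_pos: [0.5028, 0.0464, 0.1479]
tcp_rot: [[0.97, 0.244, 0.007], [0.244, -0.97, 0.001], [0.007, 0.001, -1.0]]
wrist_force: [0.2, -0.4, 0.4]
width: -0.0002
gripper_force: 0.0
```

>>> step_arm --xyz '[[0.584,-0.743,0],[0.584,-0.743,0],[0.584,-0.743,0],[0.584,-0.743,0],[0.584,-0.743,0],[0.584,-0.743,0],[0.584,-0.743,0],[0.584,-0.743,0]]' --dr '[[0,0,0],[0,0,0],[0,0,0],[0,0,0],[0,0,0],[0,0,0],[0,0,0],[0,0,0]]' --gripper '[0,0,0,0,0,0,0,0]'

```text
time: 10.4
ee_pos: [0.5763, 0.2176, 0.1437]
tcp_rot: [[0.97, 0.243, -0.001], [0.243, -0.97, -0.0], [-0.001, 0.0, -1.0]]
wrist_force: [-0.5, 0.1, 0.6]
width: 0.0
gripper_force: 0.0
```

Run:
```python
from h import *
print(bot.get_obs()['ee_pos'],bot.get_obs()['wrist_force'])
for b in((160,315,210,330),(150,325,200,350),(210,400,350,550)):
    d,a=shift("pics/s2.png",b);print(d)
cv2.imwrite("pics/s5.png",a)
# template match of slim barrel top / lower part with sub-pixel peak
o=cv2.imread("pics/s2.png")
for x0,x1,y0,y1 in((190,300,140,245),(165,315,200,335),(200,290,135,185)):
    r=cv2.matchTemplate(a,o[y0:y1,x0:x1],cv2.TM_CCOEFF_NORMED);_,v,_,l=cv2.minMaxLoc(r);print(v,l[0]-x0,l[1]-y0)
```

```text
[0.57633021 0.21757957 0.1437153 ] [-0.53118428  0.13430803  0.57317119]
((0.1373068479892794, 11.32170891492192), 0.15596291850010555)
((-0.09199530799860156, 17.22310324911843), 0.2890669071056225)
((0.24555211303496094, 0.01613133299977676), 0.4025804994503657)
0.9853408932685852 -1 20
0.9594281911849976 -2 17
0.961147129535675 -1 18
```

View pics/s5.png

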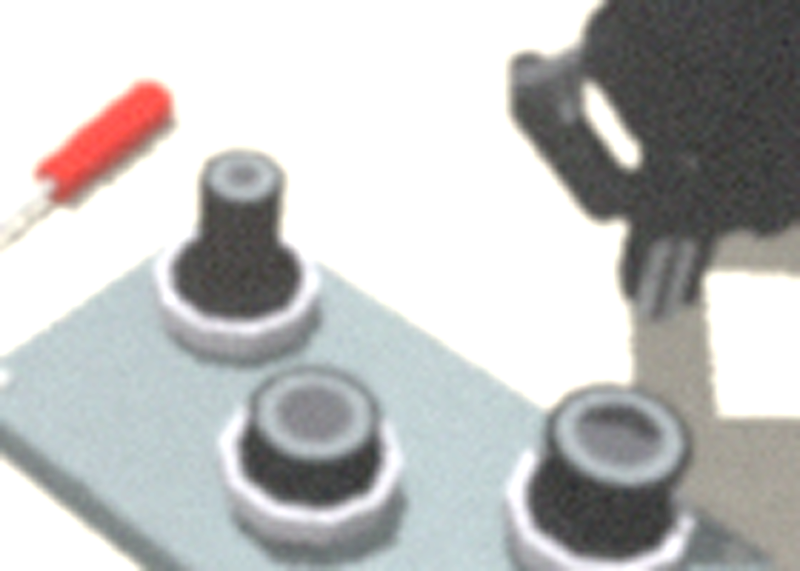

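The slim barrel sank 18 crop px, which is about 10 mm, and it still stands upright. The tips are now at (665,310) above the flared barrel at (617,435). I'll check that alignment numerically.

Run:
```python
from h import *
c=lambda q:((proj("scene",q)-[230,130]+.5)*5.714).round()
e=np.array([.5763,.2176,.1437])
print(c([e+[0,0,.027],e+[.011,.003,.027],[.5768,.2187,.103],[.5933,.1076,.086]]))
print(c([[.5,.045,.120],[.5,.045,.110]]))
```

```text
[[653. 304.]
 [655. 327.]
 [619. 436.]
 [314. 415.]]
[[244. 159.]
 [243. 177.]]
```

>>> step_arm --xyz '[[0,-0.005,0.1],[0,-0.005,0.2],[0,-0.005,0.28],[0,-0.005,0.31],[0,-0.005,0.318],[0,-0.005,0.318]]' --dr '[[0,0,0],[0,0,0],[0,0,0],[0,0,0],[0,0,0],[0,0,0]]' --gripper '[0,0,0,0,0,0]'

```text
time: 11.15
ee_pos: [0.5769, 0.2197, 0.0807]
tcp_rot: [[0.97, 0.244, 0.0], [0.244, -0.97, 0.0], [0.001, -0.0, -1.0]]
wrist_force: [0.2, 0.1, 0.8]
width: -0.0001
gripper_force: 0.0
```

>>> step_arm --xyz '[[0,0,0.005],[0,0,0.01],[0,0,0.01]]' --dr '[[0,0,0],[0,0,0],[0,0,0]]' --gripper '[0,0,0]'

```text
time: 11.45
ee_pos: [0.5768, 0.2198, 0.0787]
tcp_rot: [[0.97, 0.244, 0.001], [0.244, -0.97, 0.0], [0.001, -0.0, -1.0]]
wrist_force: [0.4, 0.7, 0.2]
width: 0.0001
gripper_force: 0.0
```

>>> step_arm --xyz '[[0,0,0.005],[0,0,0.005]]' --dr '[[0,0,0],[0,0,0]]' --gripper '[0,0]'

```text
time: 11.65
ee_pos: [0.5765, 0.2197, 0.0773]
tcp_rot: [[0.97, 0.244, -0.0], [0.244, -0.97, 0.0], [-0.0, -0.0, -1.0]]
wrist_force: [0.2, 0.3, -0.2]
width: 0.0
gripper_force: 0.0
```

>>> step_arm --xyz '[[0,0,0.005],[0,0,0.005]]' --dr '[[0,0,0],[0,0,0]]' --gripper '[0,0]'

```text
time: 11.85
ee_pos: [0.5766, 0.2198, 0.0762]
tcp_rot: [[0.97, 0.244, 0.0], [0.244, -0.97, 0.0], [0.0, -0.0, -1.0]]
wrist_force: [-0.1, 0.1, 0.6]
width: 0.0002
gripper_force: 0.0
```

>>> step_arm --xyz '[[0,0,0.005],[0,0,0.005]]' --dr '[[0,0,0],[0,0,0]]' --gripper '[0,0]'

```text
time: 12.05
ee_pos: [0.5766, 0.2197, 0.0754]
tcp_rot: [[0.97, 0.244, 0.0], [0.244, -0.97, 0.0], [0.0, -0.0, -1.0]]
wrist_force: [-1.0, 0.3, 2.3]
width: 0.0005
gripper_force: 1.3
```

>>> step_arm --xyz '[[0,0,0.007],[0,0,0.014],[0,0,0.021],[0,0,0.028],[0,0,0.035],[0,0,0.042],[0,0,0.047],[0,0,0.047]]' --dr '[[0,0,0],[0,0,0],[0,0,0],[0,0,0],[0,0,0],[0,0,0],[0,0,0],[0,0,0]]' --gripper '[0,0,0,0,0,0,0,0]'

```text
time: 12.85
ee_pos: [0.5767, 0.2197, 0.0659]
tcp_rot: [[0.97, 0.244, 0.0], [0.244, -0.97, 0.0], [0.0, -0.0, -1.0]]
wrist_force: [-0.6, -0.3, 5.2]
width: -0.0002
gripper_force: 2.3
```

>>> step_arm --xyz '[[0,0,0],[0,0,-0.02],[0,0,-0.1],[0,0,-0.3],[0,0,-0.3],[0,0,-0.3]]' --dr '[[0,0,0],[0,0,0],[0,0,0],[0,0,0],[0,0,0],[0,0,0]]' --gripper '[0,0,0,0,0,0]'

```text
time: 13.45
ee_pos: [0.5776, 0.2201, 0.1278]
tcp_rot: [[0.97, 0.244, 0.003], [0.244, -0.97, 0.001], [0.003, -0.0, -1.0]]
wrist_force: [-0.5, -0.5, -0.9]
width: 0.0002
gripper_force: 0.0
```

```bash
cat > m.py <<'E'
from h import *
_,a=shift("pics/s2.png",(0,100,0,100)); o=cv2.imread("pics/s5.png")
c=lambda q:(proj("scene",q)[:,1]*5.714)
for n,(x0,x1,y0,y1),q in(("slim",(190,300,145,260),[.5,.045,.110]),("flared",(540,695,380,500),[.5768,.2187,.103]),("drum",(240,390,360,470),[.5933,.1076,.086])):
    r=cv2.matchTemplate(a,o[y0:y1,x0:x1],cv2.TM_CCOEFF_NORMED);_,v,_,l=cv2.minMaxLoc(r)
    k=c([q,np.array(q)-[0,0,.01]]);print(n,round(v,3),l[0]-x0,l[1]-y0,"mm:",(l[1]-y0)*10/(k[1]-k[0]))
E
python3 m.py; python3 -c "
from h import *
o=bot.get_obs();print(o['ee_pos']);print((np.array([.5933,.1076,.065])-o['ee_pos'])@o['tcp_rot']*5)"
```

```text
slim 0.998 0 0 mm: 0.0
flared 0.972 -5 18 mm: 10.15179660789358
drum 0.996 0 0 mm: 0.0
[0.57673072 0.21972243 0.12659671]
[-0.05688315  0.56389309  0.30788351]
```

>>> step_arm --xyz '[[-0.057,0.564,0],[-0.057,0.564,0],[-0.057,0.564,0],[-0.057,0.564,0.1],[-0.057,0.564,0.2],[-0.057,0.564,0.28],[-0.057,0.564,0.305],[-0.057,0.564,0.305]]' --dr '[[0,0,0],[0,0,0],[0,0,0],[0,0,0],[0,0,0],[0,0,0],[0,0,0],[0,0,0]]' --gripper '[0,0,0,0,0,0,0,0]'

```text
time: 14.3
ee_pos: [0.5921, 0.1077, 0.0638]
tcp_rot: [[0.97, 0.244, -0.002], [0.244, -0.97, -0.0], [-0.002, -0.0, -1.0]]
wrist_force: [-0.1, -0.3, -0.0]
width: -0.0003
gripper_force: 0.0
```

>>> step_arm --xyz '[[0,0,0.005],[0,0,0.01],[0,0,0.015],[0,0,0.02],[0,0,0.02]]' --dr '[[0,0,0],[0,0,0],[0,0,0],[0,0,0],[0,0,0]]' --gripper '[0,0,0,0,0]'

```text
time: 14.8
ee_pos: [0.5931, 0.1076, 0.061]
tcp_rot: [[0.97, 0.244, 0.0], [0.244, -0.97, 0.0], [0.0, -0.0, -1.0]]
wrist_force: [0.8, 0.1, 0.1]
width: 0.0002
gripper_force: 0.0
```

>>> step_arm --xyz '[[0,0,0.005],[0,0,0.005]]' --dr '[[0,0,0],[0,0,0]]' --gripper '[0,0]'

```text
time: 15.0
ee_pos: [0.5931, 0.1075, 0.0598]
tcp_rot: [[0.97, 0.244, -0.0], [0.244, -0.97, -0.0], [-0.0, -0.0, -1.0]]
wrist_force: [0.2, 1.0, -0.6]
width: -0.0002
gripper_force: 0.0
```

>>> step_arm --xyz '[[0,0,0.005],[0,0,0.005]]' --dr '[[0,0,0],[0,0,0]]' --gripper '[0,0]'

```text
time: 15.2
ee_pos: [0.5932, 0.1076, 0.0589]
tcp_rot: [[0.97, 0.244, 0.0], [0.244, -0.97, 0.0], [0.0, 0.0, -1.0]]
wrist_force: [0.2, 0.5, 1.4]
width: 0.0
gripper_force: 0.4
```

>>> step_arm --xyz '[[0,0,0.005],[0,0,0.005]]' --dr '[[0,0,0],[0,0,0]]' --gripper '[0,0]'

```text
time: 15.4
ee_pos: [0.5932, 0.1076, 0.058]
tcp_rot: [[0.97, 0.244, 0.0], [0.244, -0.97, 0.0], [0.0, 0.0, -1.0]]
wrist_force: [0.1, -0.3, 3.2]
width: -0.0002
gripper_force: 1.5
```

Contact at about 0.059, so the target is about 0.049.

>>> step_arm --xyz '[[0,0,0.007],[0,0,0.014],[0,0,0.021],[0,0,0.028],[0,0,0.035],[0,0,0.041],[0,0,0.046],[0,0,0.046]]' --dr '[[0,0,0],[0,0,0],[0,0,0],[0,0,0],[0,0,0],[0,0,0],[0,0,0],[0,0,0]]' --gripper '[0,0,0,0,0,0,0,0]'

```text
time: 16.2
ee_pos: [0.5932, 0.1076, 0.0487]
tcp_rot: [[0.97, 0.244, 0.0], [0.244, -0.97, 0.0], [0.0, 0.0, -1.0]]
wrist_force: [-1.2, -0.6, 4.7]
width: -0.0
gripper_force: 2.4
```

>>> step_arm --xyz '[[0,0,0],[0,0,-0.02],[0,0,-0.1],[0,0,-0.3],[0,0,-0.6],[0,0,-0.8],[0,0,-0.8],[0,0,-0.8]]' --dr '[[0,0,0],[0,0,0],[0,0,0],[0,0,0],[0,0,0],[0,0,0],[0,0,0],[0,0,0]]' --gripper '[0,0,0,0,0,0,0,0]'

```text
time: 17.0
ee_pos: [0.5938, 0.1077, 0.21]
tcp_rot: [[0.97, 0.244, 0.003], [0.244, -0.97, 0.001], [0.003, 0.0, -1.0]]
wrist_force: [-0.1, 0.9, -0.3]
width: -0.0003
gripper_force: 0.0
```

```bash
python3 m.py; python3 -c "
from h import *
print(bot.get_obs()['ee_pos'])
cv2.imwrite('pics/end.png',cv2.resize(read_camera('scene')[:,:,::-1],(800,600)))"
```

```text
slim 0.999 0 0 mm: 0.0
flared 0.72 -5 18 mm: 10.15179660789358
drum 0.928 -2 18 mm: 10.424083591986339
[0.59272457 0.10749359 0.20832883]
```

View pics/end.png

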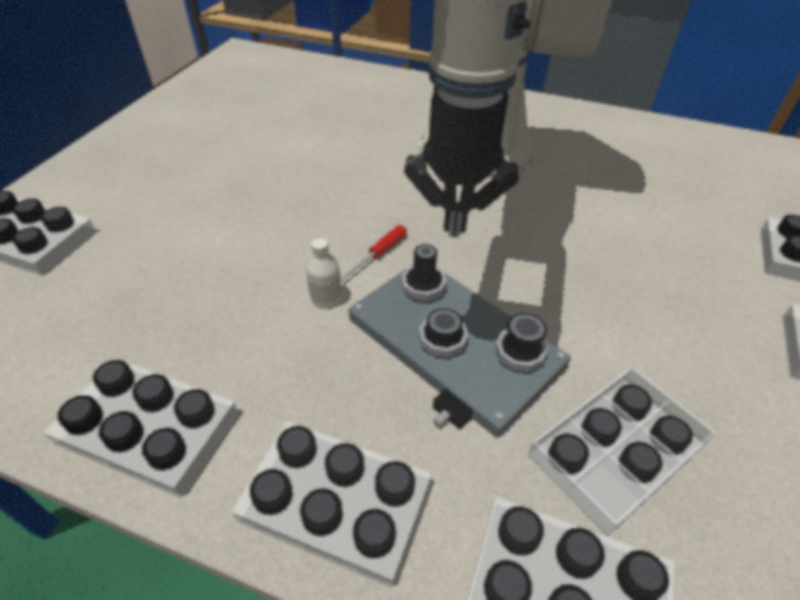

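The final picture shows all three barrels sunk and upright at (425,270), (443,325) and (525,335). The arm is clear and the other items have not moved.

```bash
python3 -c "
from station import bot
print(bot.job_done())"
```

```text
the job is handed in; nothing more can be done
None
```

I pressed the slim, flared and drum barrels in that order; by the camera images each sank about 10 mm and stayed upright in its nest, the tray, bottle and screwdriver were not moved, and the job was handed in at about 17 s.

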